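Lengthen the telescopic stop arm of a cardboard cutting jig by one hole

ROBOT

A 6-joint arm with a two-finger parallel gripper is mounted at the origin on the work surface. World frame = base frame: x ahead of the robot, y to its left, z up, the work surface at z = 0. Lengths are in m, angles in rad, forces in N, time in s.
With the tool pointing down it reaches from about 0.35 to 0.975 m from the base axis. Payload 17.4 kg.
Tool frame: the origin (TCP) lies midway between the tips of the shut fingers; the grasp point (between the pads) lies manip.hold_point_z behind it (manip.hold_point_z is the distance from the TCP to the grasp point, in m); z points along the fingers, y is the direction in which the jaws open and shut (so a half turn about z gives the same grasp; the last joint's range is limited). The gripper opens to 85 mm and grips with 20 to 120 N. Pads are 22 mm wide; open, the fingers measure 114 mm over their backs; the gripper's body (76 mm by 85 mm) begins 54 mm behind the grasp point. The pads swing forward as they close: fully open they stand 13 mm farther back than shut.
Start: joints at [-1.178, 0.116, 1.442, -0, 1.584, -0.038], TCP at [0.282, -0.613, 0.231] pointing down, gripper open.
Joint ranges: [-2.83, 2.83], [-0.83, 2.19], [0.07, 2.5], [-1.14, 4.28], [0.01, 3], [-2.97, 2.97]. Speed limits (rad/s): [1.89, 1.89, 2.22, 3.14, 3.14, 3.14].

INTERFACE

Orientations are given as a unit quaternion [x, y, z, w].
In Python, from rig import manip gives the robot as it stands.
- The arm moves only by the tool carry_out, never from a script. Its argument "increments" is a list of rows, each a list of 7 numbers: the turn, a rotation vector about the tool's x, y, z in degrees, then the shift along the tool's x, y, z in m, then the closure, from 0 (fully open) to 1 (shut). In form: [[ax, ay, az, tx, ty, tz, fingers], ...]. A call has 1 to 20 rows; each row is the pose to reach, as a shift and turn from the pose commanded when the call began, along the tool's axes at that moment; what a row does not reach only later rows make up. A row lasts 1/8 s, in which the tool goes at most 62.5 mm and 10.7 degrees, less where a joint would pass 70% of its speed; a pose out of reach is approached as far as the arm can. A call with a gripper value outside its range is refused whole. The fingers move at their own pace and stop on an object; "grip_force" is the grip in N (left out, the last holds). Time passes only in rows, so rows that repeat a pose let the fingers close. It gives the time, the measured TCP pose, the force and the opening at its end, in the units of the state.
- manip.get_state(): the state, without advancing time (a new reading comes with each control period).
- manip.grab_frame(name): name is "scene" or "top" or "wrist"; returns the picture (420x560x3 uint8, blue, green, red); there is no depth.
- manip.camera_info(name): a dict with "fx", "fy", "cx", "cy" (pixels), "extrinsics" (4x4, takes a point from world to camera coordinates). Camera axes: x right, y down, z forward; pixel columns grow to the right and rows downward; lengths in m; the calibration is good to about 2 mm. A picture is of the moment at which its call begins: read the wrist's pose just before it. camera_info takes no time and is no camera call; for the wrist camera it gives the pose at the moment of the call.
- manip.job_done(): hands the job in, once; it reports no verdict.
Trained networks look in the newest picture that a camera, given by its name, has taken for a name from the list of things; names that differ only in an ending like _2 or _b are one class to them, and where a whole thing is asked for, a point or a joint stands for the part that bears it (a point fixed in the world has none). Each returns a list of dicts, best first, with "conf" (0 to 1); they miss things now and then, are a little off and sometimes report something else, mostly with a low value. They report only what shows in the picture. A call takes as long as a camera call.
- manip.recognise(name, camera): "at" ([x, y, z] in m, in the coordinates of the camera as it stood for that picture, good to about 4 mm: the middle of the surface that is visible of it).
The state is a dict: "time": time; "qpos": joint angles; "dq": joint speeds; "joint_efforts": joint torques, N m; "tool_pos": TCP position; "tool_rot": TCP orientation; "force": force on the tool from outside, world axes, zero at the start; "torque": the same for the moment, N m; "width": finger opening in m.
Only numpy, scipy, OpenCV 4.12 (cv2) and the standard library are available. Lean on these libraries where they do the work, as an engineer would, in place of code of your own. Each camera call takes 0.05 s, during which the arm holds its last target. There are 200 camera calls.

TASK

Set the jig's telescopic stop arm one hole longer for the next size of cardboard panel: squeeze its two sprung buttons in flush, slide the blue outer tube with the red stop plate outward, away from the green bracket, until both buttons pop out into the very next pair of holes by themselves, then let go. Do it gently: stop as soon as it clicks and never force the tube against the buttons. Leave everything else on the table and on the jig where it is.

Things in the scene. Friction and masses are not known exactly. Their poses are not given: they have to be found in the camera images.
- catch (a point): Fixed point on the axis of the horizontal telescopic arm, half-way between its two buttons, 70 mm above the table. Axes: x along the arm, outward (from the green bracket to the red stop plate, the way the tube must slide); y to the left button; z up. The jig is fixed to the table: plywood board 380 (x) x 260 x 18 mm centred below, with 5 mm cardboard on it.
- bracket (a point): Centre of the fixed green bracket that holds the plain aluminium inner tube (27 mm square, it carries the two buttons). The bracket is 36 mm along the arm and 60 mm wide, its top 95 mm above the table; this point lies on the arm's axis, at x = -160 mm of the catch.
- stop_plate (a point): Centre of the outer face of the red stop plate on the end of the blue tube: 6 mm thick, 90 mm wide, 74 mm tall, top 95 mm above the table, this point 58 mm above it. At the start the face is at x = 66 mm of the catch. The blue tube is 32 mm square and reaches 192 mm from the plate's back towards the bracket.
- sleeve (a joint): How far the blue outer tube (250 g, 5 N of friction) has slid outward, m; 0 at the start, buttons in its outermost holes. The next holes are in the hand-fitted brass strips in its sides: they reach the buttons after 43 to 73 mm of travel, different on each jig; the ones after that 36 mm further. Button play in a hole: 1.25 mm each way. With buttons out it is locked hard both ways.
- button_left (a joint): Left yellow button (+y side of the catch): m pressed in; 0 out, 0.007 flush with the blue tube, 0.008 under its wall. Diameter 12 mm, domed end, 7 mm proud; 46 mm over both. Spring 1 N out, 3 N flush. Once flush, 8 to 15 N along the tube slips the domes under the hole edges; then it needs no pressing and pops out at the next hole. Over 14 N between a button and a hole's edge is forcing.
- button_right (a joint): The right button (-y side of the catch): the same sizes, springs and values as the left one. Squeezing both between the fingers until the pads lie on the blue tube, with 30 to 60 N, presses them flush and lets the tube be pulled along by that same grip.
- glue_stick: Bystander: yellow glue stick, 28 mm diameter, 85 mm tall, standing on the jig on the +y side. Origin at the centre of its foot.
- sanding_block: Bystander: cork sanding block, 70 x 34 x 25 mm, lying on the jig on the -y side. Origin at the centre of its underside.
- paint_bottle: Bystander: blue paint bottle, 60 mm diameter, 150 mm tall. Origin at the centre of its foot.
- paint_jar: Bystander: paint jar with red lid, 68 mm diameter, 75 mm tall. Origin at the centre of its foot.
- tape_roll: Bystander: roll of brown tape lying flat, 96 mm diameter, 24 mm high. Origin at the centre of its underside.
- ruler: Bystander: steel ruler 30 x 300 x 4 mm lying on the right of the table. Origin at the centre of its underside.
- brush: Bystander: flat brush lying on the table, about 200 mm long. Origin under its middle.

How it is judged:
By the outcome, as a careful person would: the job done as asked, in the order asked, and still so for the second after the job is handed in, with the robot touching nothing.
It also fails if it takes over 38 s, if anything falls off the work surface, if the arm or the gripper's body presses on something with over 40 N, if the wrist force passes 120 N, or if a joint passes its speed limit or range.

## Working session

There is one attempt and no reset: what is moved stays moved. The work goes in short steps, Python scripts to look and compute and a tool call to move; the robot and the scene stay as the last step left them, time stands still between calls to the robot, and variables do not carry over. Pictures are saved under pics/ and viewed, about 8 in all and at most 12, crops included, and the job is handed in when it is done.

Besides the shell and the picture viewer there is one more tool, called after "Call:" as a command line: name --pt "numbers of a row" for each row, then --argument value for the rest. carry_out: Moves the arm, as the interface text tells. Its arguments: {"type":"object","properties":{"increments":{"type":"array"},"grip_force":{"type":"number"}},"required":["increments"]}

```bash
mkdir -p pics
cat > h.py <<'E'
import numpy as np, cv2
from rig import manip
from scipy.spatial.transform import Rotation as R
def world(p,c):
    E=np.array(manip.camera_info(c)["extrinsics"]); return np.linalg.inv(E)[:3]@np.r_[p,1]
def proj(p,c):
    i=manip.camera_info(c); q=(np.array(i["extrinsics"])@np.r_[p,1])[:3]
    return np.array([i["fx"]*q[0]/q[2]+i["cx"], i["fy"]*q[1]/q[2]+i["cy"]])
def ray(u,v,c,z):
    i=manip.camera_info(c); E=np.linalg.inv(np.array(i["extrinsics"]))
    d=E[:3,:3]@np.array([(u-i["cx"])/i["fx"],(v-i["cy"])/i["fy"],1]); o=E[:3,3]
    return o+d*(z-o[2])/d[2]
E
python3 - <<'E'
from h import *
print(manip.get_state(), manip.hold_point_z)
a=manip.grab_frame("top"); b=manip.grab_frame("scene")
cv2.imwrite("pics/a.png",a); cv2.imwrite("pics/b.png",b)
for c in("top","scene"):
  for n in["bracket","stop_plate","sleeve","button_left","button_right","glue_stick","sanding_block","paint_bottle","paint_jar"]:
    r=manip.recognise(n,c)
    print(c,n,[(np.round(world(d["at"],c),3),round(d["conf"],2)) for d in r[:2]])
E
```

```text
{'time': 0.0, 'qpos': array([-1.17778685e+00,  1.16502971e-01,  1.44228174e+00,  1.19146705e-05,
        1.58396437e+00, -3.78017096e-02]), 'dq': array([-6.01169483e-04, -1.37072297e-03, -2.33460048e-04, -6.99882326e-05,
       -3.40492707e-04, -9.38716676e-05]), 'joint_efforts': array([ 8.10478785e-03, -7.31966043e+01, -6.32496858e+01,  3.44158761e-04,
        6.16789897e-03, -3.30700800e-05]), 'tool_pos': array([ 0.28180863, -0.61315554,  0.23054048]), 'tool_rot': array([ 9.76889602e-01,  2.13743705e-01, -9.62913608e-05, -5.70173770e-04]), 'force': array([ 0.67537756, -0.21484746,  0.70065027]), 'torque': array([ 0.01200436, -0.0023902 ,  0.01407815]), 'width': 0.08541795282155373} 0.0187
top bracket [(array([ 0.484, -0.065,  0.026]), 0.57), (array([ 0.663, -0.483,  0.014]), 0.43)]
top stop_plate [(array([ 0.489, -0.099,  0.089]), 0.76)]
top sleeve [(array([ 0.489, -0.102,  0.083]), 0.77)]
top button_left [(array([0.405, 0.467, 0.098]), 0.32), (array([ 0.659, -0.481,  0.016]), 0.2)]
top button_right []
top glue_stick [(array([ 0.383, -0.124,  0.107]), 0.6)]
top sanding_block [(array([ 0.597, -0.107,  0.05 ]), 0.77)]
top paint_bottle [(array([0.407, 0.47 , 0.099]), 0.8)]
top paint_jar [(array([0.557, 0.424, 0.073]), 0.63)]
scene bracket [(array([ 0.511, -0.029,  0.024]), 0.59)]
scene stop_plate [(array([ 0.498, -0.055,  0.084]), 0.63), (array([ 0.394, -0.115,  0.075]), 0.22)]
scene sleeve [(array([ 0.497, -0.056,  0.081]), 0.88), (array([0.431, 0.482, 0.088]), 0.34)]
scene button_left []
scene button_right []
scene glue_stick [(array([ 0.394, -0.111,  0.074]), 0.55)]
scene sanding_block [(array([ 0.605, -0.094,  0.048]), 0.68)]
scene paint_bottle [(array([0.431, 0.486, 0.084]), 0.73)]
scene paint_jar [(array([0.579, 0.436, 0.059]), 0.84)]
```

View pics/a.png

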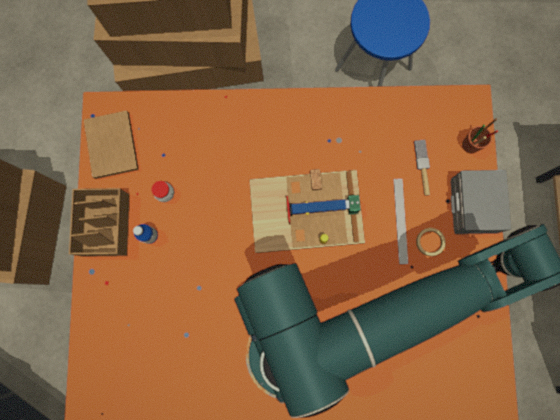

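View pics/b.png

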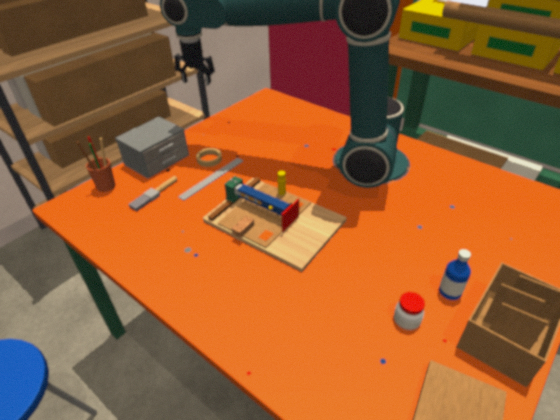

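Run:
```python
from h import *
b=ray(354,204,"top",.095); s=ray(290,206,"top",.095); print(b,s,np.linalg.norm(s-b))
a=np.arctan2(*(s-b)[[1,0]]);print("yaw",np.degrees(a)); u=np.array([np.cos(a),np.sin(a),0])
c=b+u*.16; c[2]=.07; print("catch",c)
st=manip.get_state(); M=R.from_quat(st["tool_rot"]).as_matrix();print(M.round(3))
t=c.copy(); t[2]=.25
print("shift tool",M.T@(t-st["tool_pos"]))
E=np.linalg.inv(manip.camera_info("wrist")["extrinsics"]);print("cam in tool",M.T@(E[:3,3]-st["tool_pos"]),(M.T@E[:3,2]).round(2))
```

```text
[ 0.49620525 -0.22867274  0.095     ] [ 0.4927928  -0.01488811  0.095     ] 0.21381187072716779
yaw 90.91448318902727
catch [ 0.49365164 -0.06869312  0.07      ]
[[ 0.909  0.418 -0.   ]
 [ 0.418 -0.909  0.   ]
 [ 0.    -0.    -1.   ]]
shift tool [ 0.4198811  -0.40643852 -0.01869985]
cam in tool [ 0.06773559  0.00053422 -0.14282393] [-0.27  0.    0.96]
```

Call:
carry_out --pt "0 0 -10 0.045 -0.043 -0.02 0" --pt "0 0 -20 0.09 -0.086 -0.02 0" --pt "0 0 -30 0.13 -0.126 -0.02 0" --pt "0 0 -40 0.18 -0.174 -0.02 0" --pt "0 0 -50 0.22 -0.213 -0.02 0" --pt "0 0 -58 0.27 -0.261 -0.02 0" --pt "0 0 -66 0.32 -0.31 -0.02 0" --pt "0 0 -66 0.36 -0.349 -0.02 0" --pt "0 0 -66 0.4 -0.387 -0.02 0" --pt "0 0 -66 0.42 -0.406 -0.02 0" --pt "0 0 -66 0.42 -0.406 -0.02 0" --pt "0 0 -66 0.42 -0.406 -0.02 0" --pt "0 0 -66 0.42 -0.406 -0.02 0"

```text
time: 2.62
tool_pos: [0.4937, -0.0699, 0.2513]
tool_rot: [0.703, 0.711, -0.0, 0.0]
force: [-0.3, -0.0, -0.1]
width: 0.0856
```

Run:
```python
from h import *
a=manip.grab_frame("wrist"); cv2.imwrite("pics/c.png",cv2.resize(a,(800,600)))
c="wrist"
for n in["bracket","stop_plate","sleeve","button_left","button_right","glue_stick","sanding_block"]:
    r=manip.recognise(n,c)
    print(c,n,[(np.round(world(d["at"],c),3),round(d["conf"],2),proj(world(d["at"],c),c).round()) for d in r[:3]])
st=manip.get_state();print(st["time"],st["tool_pos"],st["tool_rot"],st["qpos"])
```

```text
wrist bracket [(array([ 0.485, -0.044,  0.021]), 0.83, array([270., 149.]))]
wrist stop_plate [(array([ 0.491, -0.081,  0.085]), 0.6, array([276., 199.]))]
wrist sleeve [(array([ 0.49 , -0.075,  0.084]), 0.86, array([275., 193.]))]
wrist button_left [(array([ 0.471, -0.063,  0.073]), 0.46, array([254., 177.]))]
wrist button_right [(array([ 0.508, -0.071,  0.071]), 0.5, array([293., 186.]))]
wrist glue_stick [(array([ 0.39 , -0.12 ,  0.094]), 0.81, array([163., 243.]))]
wrist sanding_block [(array([ 0.593, -0.097,  0.047]), 0.91, array([376., 207.]))]
3.025 [ 0.49392399 -0.06917938  0.25129588] [ 7.02965406e-01  7.11224042e-01  3.54532388e-06 -1.12486819e-05] [-1.90316869e-01 -2.78389618e-01  1.78045140e+00  1.84409350e-05
  1.63954563e+00 -2.01995143e-01]
```

View pics/c.png

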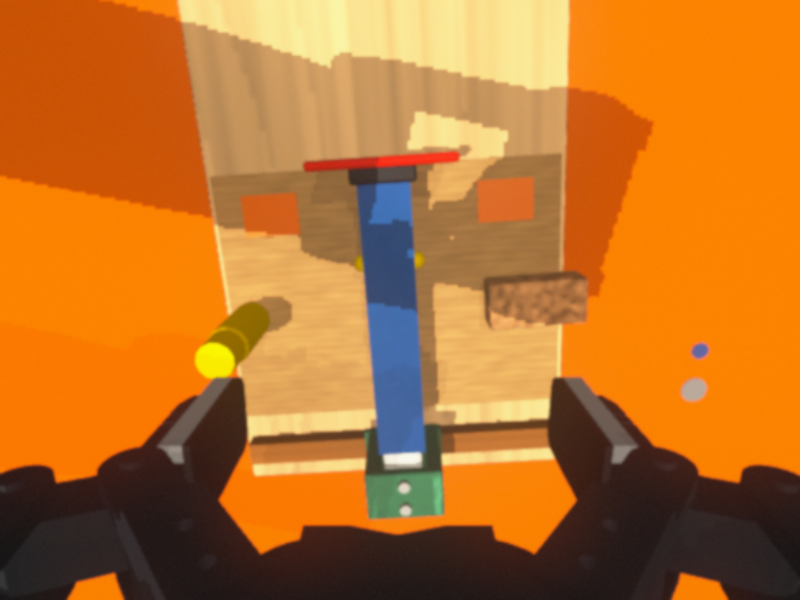

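Run:
```python
from h import *
f=lambda u,v,z:ray(u*.7,v*.7,"wrist",z)
p,q=f(384,184,.086),f(401.5,450,.086)
d=p-q; print(p,q,"tube yaw",np.degrees(np.arctan2(d[1],d[0])))
l,r=f(305,166,.095),f(458,156,.095);e=l-r; print(l,r,np.linalg.norm(e),"plate y-heading",np.degrees(np.arctan2(e[1],e[0])))
b=[f(362,263,.07),f(418,260,.07)]; print(b, np.mean(b,0))
g=f(404,515,.095);h=f(381.5,161,.095); print("bracket/plate",g,h,np.linalg.norm(h-g))
print("jaw gaps", [proj([.494,-.07,.07],"wrist")/.7])
```

```text
[ 0.48515146 -0.01845224  0.086     ] [ 0.49808829 -0.19745476  0.086     ] tube yaw 94.13368125317058
[ 0.44022181 -0.00845216  0.095     ] [ 0.52732853 -0.00191688  0.095     ] 0.08735152837639237 plate y-heading -175.70935836806106
[array([ 0.47067022, -0.06978428,  0.07      ]), array([ 0.50709102, -0.0673593 ,  0.07      ])] [ 0.48888062 -0.06857179  0.07      ]
bracket/plate [ 0.50040721 -0.24305058  0.095     ] [ 0.48389082 -0.00517584  0.095     ] 0.23844743855855768
jaw gaps [array([397.8162906 , 263.74589919])]
```

Call:
carry_out --pt "10 0 0 -0.02 0.03 0.02 0" --pt "20 0 0 -0.04 0.06 0.05 0" --pt "30 0 0 -0.053 0.073 0.085 0" --pt "40 0 0 -0.053 0.073 0.11 0" --pt "40 0 0 -0.053 0.073 0.11 0" --pt "40 0 0 -0.053 0.073 0.11 0"

```text
time: 3.78
tool_pos: [0.5678, -0.1211, 0.1398]
tool_rot: [0.66, 0.668, -0.244, -0.241]
force: [-0.0, -0.3, 0.5]
width: 0.0856
```

Run:
```python
from h import *
st=manip.get_state()
a=manip.grab_frame("wrist"); cv2.imwrite("pics/d_raw.png",a); cv2.imwrite("pics/d.png",cv2.resize(a,(800,600),interpolation=cv2.INTER_CUBIC))
import json
i=manip.camera_info("wrist"); json.dump({k:np.array(v).tolist() for k,v in i.items()},open("d.json","w"))
print(st["time"],st["tool_pos"],i["fx"])
for z in(-.0,-.043,-.073,-.109): print(z,proj([.4888+.0163-z*-.0-.073*z,-.068+.997*z+.0012,.07],"wrist")/.7)
```

```text
3.775 [ 0.56781795 -0.12111993  0.13981014] 355.15384785111183
-0.0 [393.8400286  183.07532318]
-0.043 [398.22098654 275.52345765]
-0.073 [401.06939818 335.63139453]
-0.109 [404.2839504  403.46572666]
```

View pics/d.png

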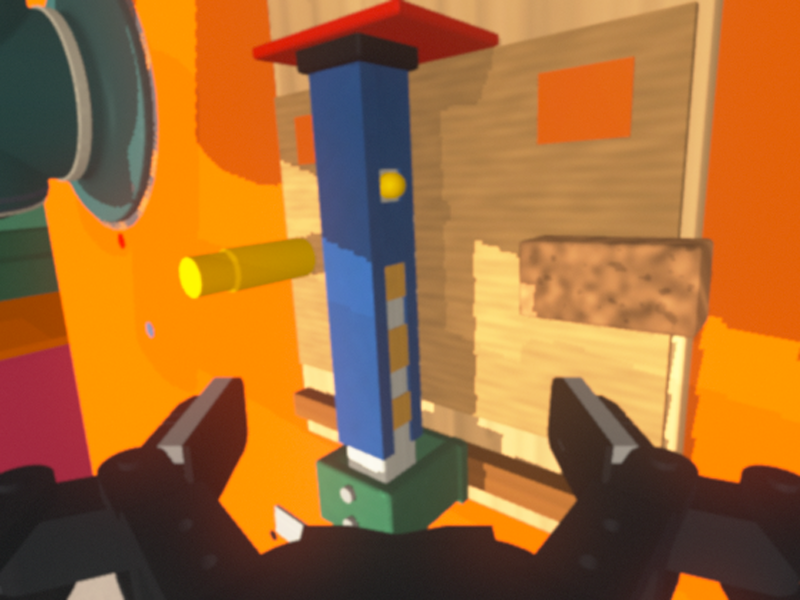

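Run:
```python
import json
from h import *
a=cv2.imread("pics/d_raw.png").astype(int); i=json.load(open("d.json")); Ei=np.linalg.inv(i["extrinsics"])
# side plane: normal n through catch + .016 n
u=np.array([-.073,.997,0]);n=np.array([.997,.073,0]);c=np.array([.4888,-.068,.07]);p0=c+.016*n
def onside(U,V):
    d=Ei[:3,:3]@np.array([(U-i["cx"])/i["fx"],(V-i["cy"])/i["fy"],1]);o=Ei[:3,3]
    p=o+d*(n@(p0-o))/(n@d); return (p-c)@u*1000,p[2]*1000
for V in range(118,305):
    U=(390+(V/.7-186)*(401-390)/(411-186))*.7-1.5
    x,z=onside(U,V); b=a[V,int(round(U))-2:int(round(U))+3].mean(0)
    print(V,round(x,1),round(z,1),b.round().astype(int), end=" | " if V%2 else "\n")
```

```text
118 6.5 73.8 [106 104 105]
119 5.9 73.8 [110 127 136] | 120 5.3 73.8 [ 87 137 161]
121 4.7 73.8 [ 35 148 187] | 122 4.0 73.8 [  0 161 208]
123 3.4 73.8 [  0 171 219] | 124 2.8 73.8 [  0 179 226]
125 2.2 73.8 [  0 185 231] | 126 1.5 73.8 [  0 188 233]
127 0.9 73.8 [  0 193 236] | 128 0.3 73.8 [  0 196 238]
129 -0.4 73.8 [  0 197 238] | 130 -1.0 73.8 [  0 196 238]
131 -1.6 73.9 [  0 193 236] | 132 -2.3 73.9 [  0 189 234]
133 -2.9 73.9 [  0 183 230] | 134 -3.5 73.9 [  0 178 226]
135 -4.2 73.9 [  0 171 220] | 136 -4.8 73.9 [  0 162 210]
137 -5.4 73.9 [  0 152 195] | 138 -6.1 73.9 [ 46 139 174]
139 -6.7 73.9 [ 89 131 150] | 140 -7.3 73.9 [107 119 125]
141 -8.0 73.9 [101  95  92] | 142 -8.6 73.9 [92 69 58]
143 -9.3 73.9 [89 61 46] | 144 -9.9 73.9 [90 61 45]
145 -10.5 73.9 [89 60 45] | 146 -11.2 73.9 [89 61 45]
147 -11.8 73.9 [90 61 46] | 148 -12.5 73.9 [89 60 44]
149 -13.1 73.9 [89 61 45] | 150 -13.8 73.9 [89 60 45]
151 -14.4 73.9 [88 59 44] | 152 -15.1 73.9 [88 60 44]
153 -15.7 73.9 [89 60 45] | 154 -16.4 73.9 [88 60 44]
155 -17.0 73.9 [89 60 45] | 156 -17.7 73.9 [89 61 45]
157 -18.3 73.9
[... 3673 characters left out ...]
74.1 [ 47 110 154]
283 -107.9 74.1 [ 47 110 154] | 284 -108.6 74.1 [ 47 110 155]
285 -109.4 74.1 [ 47 110 154] | 286 -110.2 74.1 [ 48 110 155]
287 -111.0 74.1 [ 47 110 155] | 288 -111.8 74.1 [ 47 110 155]
289 -112.5 74.1 [ 47 110 154] | 290 -113.3 74.1 [ 48 110 155]
291 -114.1 74.1 [ 48 110 155] | 292 -114.9 74.1 [ 47 110 154]
293 -115.7 74.1 [ 47 110 155] | 294 -116.4 74.1 [ 48 110 155]
295 -117.2 74.1 [ 49 110 154] | 296 -118.0 74.1 [ 54 112 153]
297 -118.8 74.1 [ 67 116 152] | 298 -119.6 74.1 [ 88 124 150]
299 -120.4 74.1 [108 131 148] | 300 -121.2 74.1 [120 136 146]
301 -122.0 74.1 [124 138 145] | 302 -122.8 74.1 [124 138 146]
303 -123.6 74.1 [124 138 145] | 304 -124.4 74.1 [124 137 145]
```

```bash
cat >> h.py <<'E'
def to(p,heading,st=None):
    st=manip.get_state() if st is None else st
    A=R.from_quat(st["tool_rot"]); h=np.radians(heading); c,s=np.cos(h),np.sin(h)
    B=R.from_matrix(np.array([[c,s,0],[s,-c,0],[0,0,-1]]))
    print("t",st["time"],"rot",(A.inv()*B).as_rotvec(degrees=True).round(2),"shift",A.inv().apply(np.array(p)-st["tool_pos"]).round(4))
E
python3 - <<'E'
from h import *
to([.4888,-.068,.20],94.2); to([.4888,-.068,.13],94.2)
E
```

```text
t 3.825 rot [-39.94  -1.23  -3.37] shift [ 0.0541 -0.0979  0.0052]
t 3.825 rot [-39.94  -1.23  -3.37] shift [ 0.0541 -0.053   0.0589]
```

Call:
carry_out --pt "-10 -0.3 -0.8 0.01 -0.03 -0.02 0" --pt "-20 -0.6 -1.7 0.025 -0.06 -0.02 0" --pt "-30 -0.9 -2.5 0.04 -0.085 -0.01 0" --pt "-40 -1.2 -3.4 0.0541 -0.0979 0.0052 0" --pt "-40 -1.2 -3.4 0.0541 -0.053 0.0589 0" --pt "-40 -1.2 -3.4 0.0541 -0.053 0.0589 0" --pt "-40 -1.2 -3.4 0.0541 -0.053 0.0589 0"

```text
time: 4.7
tool_pos: [0.4889, -0.0682, 0.1315]
tool_rot: [0.681, 0.733, 0.0, -0.0]
force: [0.8, -0.2, 0.2]
width: 0.0852
```

Run:
```python
from h import *
to([.4888,-.068,.049],94.2)
a=manip.grab_frame("wrist"); cv2.imwrite("pics/e.png",cv2.resize(a,(800,600)))
for s in(-1,1): print(proj(np.array([.4888,-.068,.07])+.023*s*np.array([.997,.073,0]),"wrist")/.7)
```

```text
t 4.7 rot [ 0.02 -0.03  0.01] shift [ 0.0001 -0.0001  0.0825]
[342.24745034 319.42953959]
[450.57861201 319.47227646]
```

View pics/e.png

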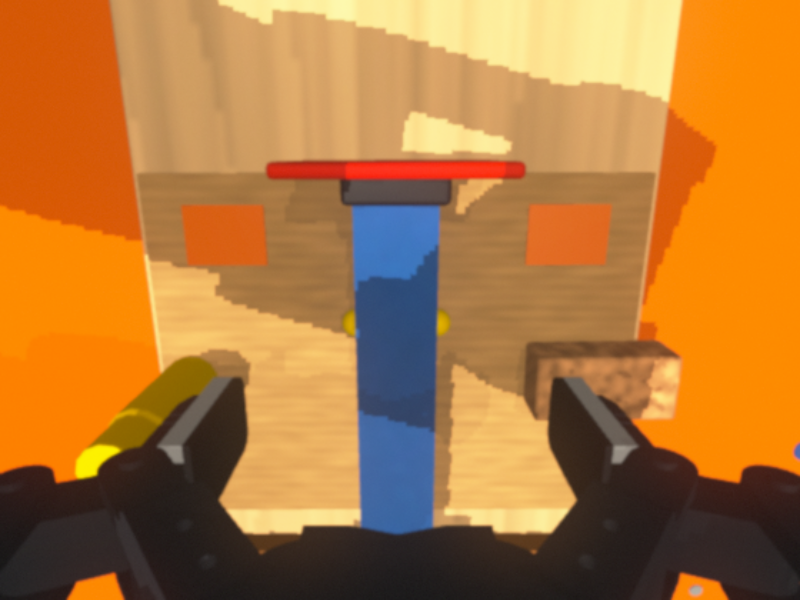

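Call:
carry_out --pt "0 0 0 -0.001 0 0.03 0" --pt "0 0 0 -0.001 0 0.06 0" --pt "0 0 0 -0.001 0 0.0825 0" --pt "0 0 0 -0.001 0 0.0825 0" --pt "0 0 0 -0.001 0 0.0825 0" --grip_force 40

```text
time: 5.38
tool_pos: [0.4897, -0.0692, 0.0494]
tool_rot: [0.681, 0.733, 0.001, 0.0]
force: [0.2, -0.1, -0.2]
width: 0.0855
```

Call:
carry_out --pt "0 0 0 0 0 0 1" --pt "0 0 0 0 0 0 1" --pt "0 0 0 0 0 0 1" --pt "0 0 0 0 0 0 1" --pt "0 0 0 0 0 0 1" --pt "0 0 0 0 0 0 1" --pt "0 0 0 0 0 0 1" --pt "0 0 0 0 0 0 1" --grip_force 40

```text
time: 6.38
tool_pos: [0.4885, -0.0691, 0.0485]
tool_rot: [0.681, 0.733, 0.0, -0.0]
force: [-6.4, -0.3, 10.4]
width: 0.0315
```

Call:
carry_out --pt "0 0 0 0 -0.001 -0.001 1" --pt "0 0 0 0.001 -0.001 -0.001 1" --pt "0 0 0 0.002 -0.001 -0.001 1" --pt "0 0 0 0.003 -0.001 -0.001 1" --pt "0 0 0 0.004 -0.001 -0.001 1"

```text
time: 7.0
tool_pos: [0.4881, -0.0657, 0.0487]
tool_rot: [0.681, 0.733, 0.001, 0.001]
force: [13.7, -8.8, -10.0]
width: 0.0314
```

Call:
carry_out --pt "0 0 0 0.001 0.0006 0.0005 1" --pt "0 0 0 0.003 0.0006 0.0005 1" --pt "0 0 0 0.005 0.0006 0.0005 1" --pt "0 0 0 0.007 0.0006 0.0005 1" --pt "0 0 0 0.009 0.0006 0.0005 1" --pt "0 0 0 0.011 0.0006 0.0005 1" --pt "0 0 0 0.013 0.0006 0.0005 1" --pt "0 0 0 0.015 0.0006 0.0005 1" --pt "0 0 0 0.016 0.0006 0.0005 1" --pt "0 0 0 0.016 0.0006 0.0005 1"

```text
time: 8.25
tool_pos: [0.487, -0.0496, 0.0486]
tool_rot: [0.681, 0.733, 0.0, 0.001]
force: [2.2, -6.0, 1.3]
width: 0.0316
```

Run:
```python
from h import *
u=np.array([-.073,.997,0])
st=manip.get_state();print(st["time"],(st["tool_pos"]-[.4885,-.0691,.0485])@u,st["force"].round(1))
r=manip.grab_frame("wrist"); s=manip.grab_frame("scene");t=manip.grab_frame("top")
o=np.vstack([cv2.resize(r,(560,420))[:420],np.hstack([cv2.resize(s[150:240,200:320],(280,180+0),interpolation=2),cv2.resize(t[160:250,250:370],(280,180),interpolation=2)])])
cv2.imwrite("pics/f.png",o)
```

```text
8.25 0.019585685301449565 [ 2.2 -6.   1.3]
```

View pics/f.png

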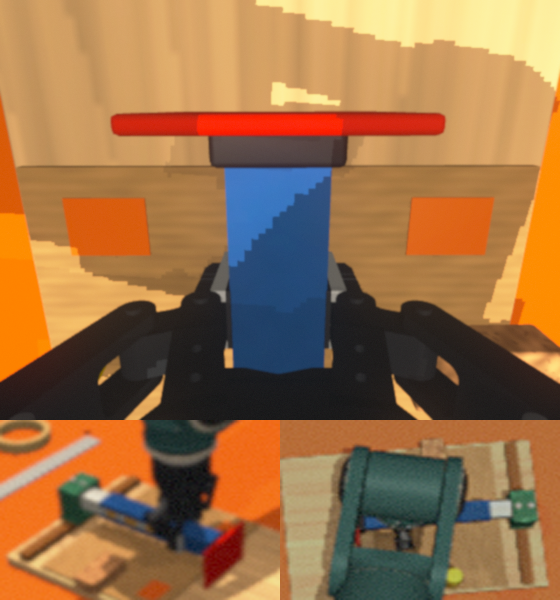

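Call:
carry_out --pt "0 0 0 0.001 0 0 1" --pt "0 0 0 0.003 0 0 1" --pt "0 0 0 0.0055 0 0 1" --pt "0 0 0 0.008 0 0 1" --pt "0 0 0 0.0105 0 0 1" --pt "0 0 0 0.013 0 0 1" --pt "0 0 0 0.0155 0 0 1" --pt "0 0 0 0.018 0 0 1" --pt "0 0 0 0.0205 0 0 1" --pt "0 0 0 0.023 0 0 1" --pt "0 0 0 0.0255 0 0 1" --pt "0 0 0 0.028 0 0 1" --pt "0 0 0 0.03 0 0 1" --pt "0 0 0 0.032 0 0 1" --pt "0 0 0 0.034 0 0 1" --pt "0 0 0 0.035 0 0 1" --pt "0 0 0 0.036 0 0 1" --pt "0 0 0 0.036 0 0 1"

```text
time: 10.65
tool_pos: [0.4842, -0.0134, 0.0486]
tool_rot: [0.681, 0.733, 0.0, 0.0]
force: [0.3, -4.5, 2.2]
width: 0.0316
```

```bash
cat > chk.py <<'E'
from h import *
u=np.array([-.073,.997,0])
st=manip.get_state();print(st["time"],"moved",(st["tool_pos"]-[.4885,-.0691,.0485])@u,st["force"].round(1),st["width"])
r=manip.grab_frame("wrist")
def edges(r):
    g=r[80:160,240:320].astype(int); red=(g[:,:,2]-g[:,:,1]).mean(1); d=np.diff(red); return 80+np.argmax(d)+.5,80+np.argmin(d)+.5, red[20:60:1].round().astype(int)
print(edges(r)[:2])
s=manip.grab_frame("scene")
E
python3 - <<'E'
exec(open("chk.py").read())
print(edges(cv2.imread("pics/f.png")[:420])[:2])
cv2.imwrite("pics/s0.png",s)
print("scene px of right button",proj([.4888+.0212,-.068,.07],"scene"),proj([.4888+.0212,-.068,.07],"top"))
E
```

```text
10.65 moved 0.05580754647015025 [ 0.3 -4.5  2.2] 0.031590740252034614
(np.float64(112.5), np.float64(135.5))
(np.float64(113.5), np.float64(135.5))
scene px of right button [268.84961466 208.0197311 ] [305.60832597 202.00698413]
```

Run:
```python
exec(open("chk.py").read())
c=np.array([.4888,-.068,0])
for v in(112.5,):
    p=ray(280,v,"wrist",.095); print("face x",(p-c)@u)
e=cv2.imread("pics/e.png")
hsv=cv2.cvtColor(s[200:216,258:282],cv2.COLOR_BGR2HSV)
print(((hsv[:,:,0]>22)&(hsv[:,:,0]<34)&(hsv[:,:,1]>150)).astype(int).sum())
b=cv2.imread("pics/b.png")
cv2.imwrite("pics/g.png",np.hstack([cv2.resize(x[185:230,220:310],(400,200),interpolation=0) for x in(b,s)]))
```

```text
10.75 moved 0.05581139695736756 [ 1.  -4.4  3.8] 0.031159533668010622
(np.float64(112.5), np.float64(135.5))
face x 0.12128070943289149
0
```

View pics/g.png

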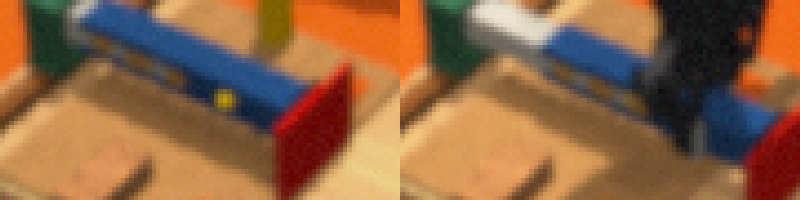

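Call:
carry_out --pt "0 0 0 0.001 0 0 1" --pt "0 0 0 0.002 0 0 1" --pt "0 0 0 0.002 0 0 1"

```text
time: 11.22
tool_pos: [0.484, -0.0107, 0.0486]
tool_rot: [0.681, 0.733, 0.001, -0.0]
force: [-0.5, 1.8, 4.6]
width: 0.0316
```

```bash
cat >> chk.py <<'E'
def yel(s):
    g=s[202:214,263:276].astype(int); return np.clip(np.minimum(g[:,:,1],g[:,:,2])-g[:,:,0]-70,0,None).sum()
print("yellow",yel(s),"ref out",yel(cv2.imread("pics/b.png")),"ref in",yel(cv2.imread("pics/s0.png")))
E
python3 chk.py
```

```text
11.225 moved 0.05859424792311913 [-0.5  1.8  4.6] 0.03158556212568634
(np.float64(112.5), np.float64(134.5))
yellow 119 ref out 312 ref in 0
```

Run:
```python
exec(open("chk.py").read())
b=cv2.imread("pics/b.png")
cv2.imwrite("pics/i.png",np.hstack([cv2.resize(x[190:225,240:300],(400,233),interpolation=0) for x in(b,s)]))
```

```text
11.325 moved 0.05859934629137497 [0.9 1.5 5.6] 0.0317655032280458
(np.float64(112.5), np.float64(134.5))
yellow 123 ref out 312 ref in 0
```

View pics/i.png

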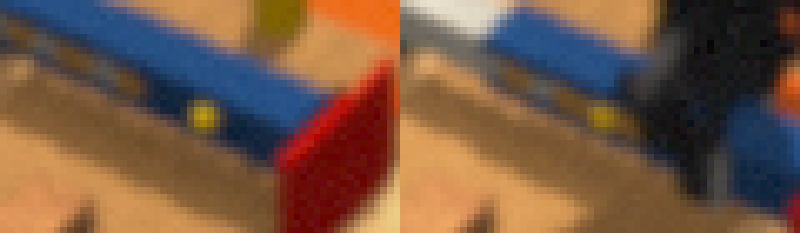

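Call:
carry_out --pt "0 0 0 0.0004 0 0 1" --pt "0 0 0 0.0004 0 0 1"

```text
time: 11.68
tool_pos: [0.484, -0.0104, 0.0486]
tool_rot: [0.681, 0.733, 0.001, -0.0]
force: [1.0, 0.6, 4.4]
width: 0.0314
```

```bash
python3 chk.py
```

```text
11.675 moved 0.058816121174495785 [1.  0.6 4.4] 0.031382383529309374
(np.float64(112.5), np.float64(134.5))
yellow 124 ref out 312 ref in 0
```

Call:
carry_out --pt "0 0 0 0.0004 0 0 0" --pt "0 0 0 0.0004 0 0 0" --pt "0 0 0 0.0004 0 0 0" --pt "0 0 0 0.0004 0 0 0" --pt "0 0 0 0.0004 0 0 0" --pt "0 0 0 0.0004 0 0 0" --pt "0 0 0 0 0 -0.03 0" --pt "0 0 0 -0.02 0 -0.07 0" --pt "0 0 0 -0.06 0 -0.083 0" --pt "0 0 0 -0.06 0 -0.083 0" --pt "0 0 0 -0.06 0 -0.083 0"

```text
time: 13.15
tool_pos: [0.4881, -0.0704, 0.1308]
tool_rot: [0.681, 0.732, 0.0, -0.0]
force: [0.6, 0.1, -0.3]
width: 0.0852
```

Run:
```python
exec(open("chk.py").read())
cv2.imwrite("pics/j.png",cv2.resize(r,(800,600)))
for n in["button_left","button_right"]:
    q=manip.recognise(n,"wrist"); print(n,[(np.round(world(d["at"],"wrist"),3),round(d["conf"],2)) for d in q[:2]])
```

```text
13.15 moved -0.0013129929728571273 [ 0.6  0.1 -0.3] 0.08516322936794542
(np.float64(136.5), np.float64(84.5))
yellow 144 ref out 312 ref in 0
button_left [(array([ 0.488, -0.019,  0.087]), 0.33)]
button_right [(array([ 0.507, -0.067,  0.073]), 0.43)]
```

View pics/j.png

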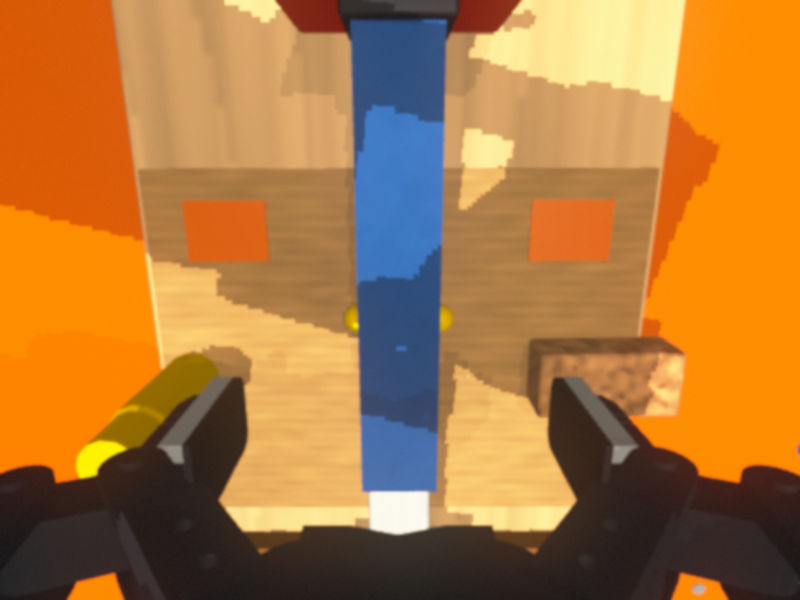

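Run:
```python
import cv2,numpy as np
for f in("e","j"):
    a=cv2.imread(f"pics/{f}.png").astype(int)
    for x0,x1 in((330,370),(430,470)):
        g=a[300:345,x0:x1]; m=np.minimum(g[:,:,1],g[:,:,2])-g[:,:,0]>75
        ys,xs=np.nonzero(m); print(f,m.sum(),xs.min()+x0,xs.max()+x0,ys.min()+300,ys.max()+300)
```

```text
e 479 330 354 310 344
e 279 437 450 309 335
j 527 330 358 305 344
j 278 441 453 305 331
```

```bash
python3 -c "
from rig import manip
print(manip.job_done())"
```

```text
the job is handed in; nothing more can be done
None
```

The stop arm is now one hole longer: both buttons are out in the very next pair of holes, and I have handed the job in.

**What I did:** I measured the next holes from a side view at about 60 mm of travel. I squeezed both buttons flush at 40 N and pulled the tube outward in small steps. I stopped when the right button showed in the scene camera, then added one last 0.4 mm nudge as a check. After that I let go and backed off; the robot's clock read about 13 s at that point.

**What the last checks showed:**
- **Buttons:** The close wrist picture shows both buttons proud. The right one's yellow area is 278 px, against 279 px at the start. The left one I judged by eye in that picture, since my pixel count there was mixed with background.
- **Travel:** The gripper had moved about 58.8 mm, within about 1.4 mm of the measured hole, which is roughly the button play plus measuring error.
- **Forces:** The push along the tube read 8.8 N while the domes slipped under, about 5 N while sliding, and under 2 N after the click. I only read forces at the end of each move. I took no final reading with the tube pushed against the buttons.
- **Surroundings:** The glue stick and sanding block are where they were. I did not look at the other items again, but the arm stayed well away from them.

**Checks that disagreed:**
- The scene camera's yellow reading after the click was only 124–144, against 312 at the start. I put that down to shadow or the gripper being in the way.
- The recogniser placed the left button wrongly in the last wrist picture, with low confidence (0.33).

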